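Fetch the tile basket out of the soak tank with the hook rod

TASK

Take the hook rod from its fork rest and use it to fetch the wire basket that hangs deep in the narrow, drained soak tank: hook its bail, slide the basket along under the hold-down rails towards the tank's far end, feeling gently for the gap in the rails, and lift it out there without forcing anything. Set the basket down gently, standing upright in the square drain tray, then unhook the rod and hang it back in its fork rest. Handle the basket only with the hook, never with the fingers, and leave the jar, the frit tray and the phone where they are.

Things in the scene. Friction and masses are not known exactly. Their poses are not given: they have to be found in the camera images.
- tank: Fixed open metal tank, 188 x 78 mm outside, 180 x 70 inside, 140 high, floor 5. Origin: middle of underside; x lengthwise to the far end (away from the robot), z up. On each long wall inside: a ledge (top z=58 mm) and over it a rigid hold-down rail (z=69 to 75), both 10 mm wide, full length, 50 mm clear between the sides. The basket's bar lies between ledge and rail with 3 mm play in height.
- rails (a point): Point on the tank's middle plane at its x=20 mm, z=69 mm (underside of the rails). Each rail has one gap 20 mm long, the two facing each other; only there can the basket's 8 mm bar come up. The gap's middle lies anywhere from 20 mm nearer to 20 mm farther (along the tank) than this point: it differs each time, is not measured and must be felt for.
- basket: Loose wire basket, glass tiles fixed in it, 60 x 46 mm, walls 37 high, about 0.2 kg. Origin: middle of underside; z up. Round carrying bar, 8 mm thick, 64 long, along y at z=42 mm, x=0. At the start the bar lies on the tank's ledges 30 to 50 mm from the tank's middle towards the near end, basket lengthwise in the tank (axes along the tank's), origin 20 mm above the tank's.
- bail (a point): Underside of the peak of the basket's rigid bail (80 mm over the basket's origin). The bail is a house-shaped arch of 5 mm round wire in the basket's y-z plane: legs from the bar at y=+-20 mm to shoulders at y=+-17 mm, 8 mm below the peak, whence it slopes up to the peak at y=0; 34 mm are open between bar and peak.
- hook_rod: Loose steel hook rod with wooden handle, 0.15 kg. Origin: on the shank axis, mid-height of the hook's bottom bar; z up the shank. Bar 7 mm thick: runs from the shank to x=+18 mm, where the tip turns up to z=13 mm; 11 mm clear between shank and tip. Collar 28 mm wide at z=68 to 73. Handle z=79 to 131, 14 mm thick (x), 26 wide (y). Starts hanging upright in the rest.
- grip (a point): Where to grip the rod: middle of its handle, 105 mm over the rod's origin; fingers close along the rod's x (14 mm).
- rest: Fixed stand, wooden base 80 x 80 x 10 mm, post at +x (inner face x=28 mm), level fork of two prongs from the post to x=-18 mm: top z=98, 5 thick, slot 14 mm wide along x, open to -x. Origin: middle of the base's underside, below the rod's place. The rod hangs with its shank in the slot at x=y=0, collar on the prongs, its origin at z=30 mm, axes as the rest's.
- tray: Fixed square grey drain tray, 110 x 110 mm outside, 102 x 102 inside, rim 16 mm high, floor 4 mm thick. Origin: middle of its underside, z up.
- jar: Bystander: lidded jar, 66 mm wide, 93 tall, origin at the middle of its underside.
- frit: Bystander: small tray of glass frit, 109 x 66 x 22 mm, origin at the middle of its underside.
- phone: Bystander: phone lying flat, 152 x 74 x 10 mm, origin at the middle of the underside.

How it is judged:
By the outcome, as a careful person would: the job done as asked, in the order asked, and still so for the second after the job is handed in, with the robot touching nothing.
It also fails if it takes over 72 s, if anything falls off the work surface, if the arm or the gripper's body presses on something with over 40 N, if the wrist force passes 120 N, or if a joint passes its speed limit or range.

ROBOT

A 6-joint arm with a two-finger parallel gripper is mounted at the origin on a cart in front of the work surface, level with it; the furniture and walls round the work are solid. World frame = base frame: x ahead of the robot, y to its left, z up, the work surface at z = 0. Lengths are in m, angles in rad, forces in N, time in s.
With the tool pointing down it reaches from about 0.375 to 0.925 m from the base axis. Payload 5.7 kg.
Tool frame: the origin (TCP) lies midway between the tips of the shut fingers; the grasp point (between the pads) lies 19 mm behind it (robot.grip_point_offset is the distance from the TCP to the grasp point, in m); z points along the fingers, y is the line along which they close (so a half turn about z gives the same grasp; the last joint's range is limited). The gripper opens to 85 mm and grips with 20 to 120 N. Pads are 22 mm wide; open, the fingers measure 114 mm over their backs; the gripper's body (76 mm by 85 mm) begins 54 mm behind the grasp point. The pads swing forward as they close: fully open they stand 13 mm farther back than shut.
Start: joints at [-1.294, 0.359, 1.51, -0, 1.272, -0.115], TCP at [0.229, -0.555, 0.231] pointing down, gripper open.
Joint ranges: [-2.97, 2.97], [-1.01, 2.36], [0.21, 2.38], [-0.96, 4.11], [0.2, 2.71], [-2.98, 2.98]. Speed limits (rad/s): [2.39, 2.39, 3.14, 3.14, 3.14, 3.14].

INTERFACE

Orientations are given as a unit quaternion [x, y, z, w].
In Python, from station import robot gives the robot as it stands. The module is installed in compiled form; this text tells all that it offers.
- The arm moves only by the shell command python3 -m creep 'ROWS'. ROWS is a JSON object of lists of equal length, an entry for each row: "jaw": the opening, from 0 (shut) to 1 (fully open); "linear": the shift along the tool's x, y, z scaled (see below), a list of three; "twist": the turn about the tool's z scaled (see below). A call has 1 to 5 rows; each row is the pose to reach, as a shift and turn from the pose commanded when the call began, along the tool's axes at that moment; what a row does not reach only later rows make up. The controller multiplies each number of a shift by 0.1 m and each number of a turn by 30 degrees. A row lasts 1/8 s, in which the tool goes at most 62.5 mm and 10.7 degrees, less where a joint would pass 70% of its speed; a pose out of reach is approached as far as the arm can. A call with a number of a shift or a turn outside -1 to 1 is refused whole. A call with a gripper value outside its range is refused whole. The fingers move at their own pace and stop on an object; the grip force is fixed at half the most. Time passes only in rows, so rows that repeat a pose let the fingers close. It gives the time, the measured TCP pose, the force, the opening and the grip force at its end, in the units of the state.
- robot.observe(): the state, without advancing time (a new reading comes with each control period).
- robot.capture(name): name is "scene" or "top" or "wrist"; returns the picture (384x512x3 uint8, red, green, blue); there is no depth.
- robot.calibration(name): a dict with "intrinsics" (3x3 intrinsics, pixels), "camera_from_world" (4x4, takes a point from world to camera coordinates). Camera axes: x right, y up, looking along -z (the intrinsics and any distortion apply to the point x, -y, -z); pixel columns grow to the right and rows downward; lengths in m; the calibration is good to about 2 mm. A picture is of the moment at which its call begins: read the wrist's pose just before it. calibration takes no time and is no camera call; for the wrist camera it gives the pose at the moment of the call.
- robot.job_done(): hands the job in; it is judged then, once.
Trained networks look in the newest picture that a camera, given by its name, has taken for a name from the list of things; names that differ only in an ending like _2 or _b are one class to them, and where a whole thing is asked for, a point or a joint stands for the part that bears it (a point fixed in the world has none). Each returns a list of dicts, best first, with "confidence" (0 to 1); they miss things now and then, are a little off and sometimes report something else, mostly with a low value. They report only what shows in the picture. A call takes as long as a camera call.
- robot.find_in(camera, query): "box" ([centre column, centre row, width, height] in pixels, round what is visible of it).
- robot.spot_point(camera, query): "at" ([column, row] in pixels: a listed point, or the origin of a listed thing).
The state is a dict: "t": time; "joint_pos": joint angles; "joint_vel": joint speeds; "tau": joint torques, N m; "eef_pos": TCP position; "eef_rot": TCP orientation; "contact_force": force on the tool from outside, world axes, zero at the start; "wrist_torque": the same for the moment, N m; "opening": opening from 0.0 (shut) to 1.0 (fully open); "grasp_force": force on a finger pad.
Only numpy, scipy, OpenCV 4.12 (cv2) and the standard library are available. Lean on these libraries where they do the work, as an engineer would, in place of code of your own. Each camera call takes 0.05 s, during which the arm holds its last target. There are 200 camera calls.

## Working session

There is one attempt and no reset: what is moved stays moved. The work goes in short steps, Python scripts to look and compute and a shell command to move; the robot and the scene stay as the last step left them, time stands still between calls to the robot, and variables do not carry over. Pictures are saved under pics/ and viewed, at most 10 in all, crops included, and the job is handed in when it is done.

```bash
mkdir -p pics; cat > h.py <<'E'
import numpy as np, cv2
from station import robot
from scipy.spatial.transform import Rotation as R
def cal(c):
    d=robot.calibration(c); return np.array(d["intrinsics"]),np.array(d["camera_from_world"])
def proj(c,p,kc=None):
    K,T=kc or cal(c); q=T[:3,:3]@np.array(p)+T[:3,3]; q=q*[1,-1,-1]; u=K@q; return u[:2]/u[2]
def ray(c,px,kc=None):
    K,T=kc or cal(c); d=np.linalg.solve(K,[px[0],px[1],1])*[1,-1,-1]
    Rm=T[:3,:3]; return -Rm.T@T[:3,3], Rm.T@d/np.linalg.norm(d)
def onz(c,px,z,kc=None):
    o,d=ray(c,px,kc); return o+d*(z-o[2])/d[2]
def tri(rs):
    A=np.zeros((3,3));b=np.zeros(3)
    for o,d in rs:
        P=np.eye(3)-np.outer(d,d);A+=P;b+=P@o
    x=np.linalg.solve(A,b); return x,[np.linalg.norm((np.eye(3)-np.outer(d,d))@(x-o))*1e3 for o,d in rs]
def shot(c,n,crop=None,s=1):
    im=robot.capture(c)[:,:,::-1]
    if n:
        o=im if crop is None else im[crop[1]:crop[3],crop[0]:crop[2]]
        cv2.imwrite(f"pics/{n}.png",cv2.resize(o,None,fx=s,fy=s,interpolation=cv2.INTER_CUBIC))
    return im
E
python3 - <<'E'
from h import *
np.set_printoptions(precision=4,suppress=True)
a=shot("scene",None);b=shot("top",None)
cv2.imwrite("pics/a.png",cv2.resize(np.vstack([a,b]),(450,600)) if 0 else np.hstack([cv2.resize(a,(400,300)),cv2.resize(b,(400,300))]))
cv2.imwrite("pics/top.png",cv2.resize(b,(800,600)));cv2.imwrite("pics/scene.png",cv2.resize(a,(800,600)))
for q in ["tank","rails","basket","bail","hook_rod","grip","rest","tray","jar","frit","phone"]:
    rs=[]
    for c in("scene","top"):
        r=robot.spot_point(c,q)
        if r: print(q,c,np.round(r[0]["at"],1),round(r[0]["confidence"],2),end=" "); rs.append(ray(c,r[0]["at"]))
    if len(rs)==2:
        x,e=tri(rs); print(x,np.round(e,1),end="")
    print()
for c in("scene","top"): print(c,ray(c,[256,192]))
print({k:np.round(v,3) for k,v in robot.observe().items()})
E
```

```text
tank scene [248. 235.] 0.92 tank top [267.3 196.4] 0.81 [ 0.5624 -0.1083 -0.0232] [3.6 3.6]
rails scene [251.6 218.1] 0.69 rails top [270.7 181.5] 0.93 [ 0.5805 -0.1149  0.0576] [6.1 6.1]
basket scene [275.5 294.2] 0.72 basket top [241.3 265. ] 0.69 [ 0.4905 -0.1146 -0.2348] [146.9 146.9]
bail scene [234.3 215.7] 0.61 bail top [272.  203.9] 0.95 [ 0.5264 -0.1172  0.101 ] [2.2 2.2]
hook_rod scene [278.  288.4] 0.65 hook_rod top [338.8 194.5] 0.65 [ 0.5538 -0.2926  0.0279] [1.1 1.1]
grip scene [278.6 269. ] 0.62 grip top [343.9 189.5] 0.45 [ 0.5529 -0.2901  0.1194] [0.1 0.1]
rest scene [276.5 295.8] 0.69 rest top [337.8 196.6] 0.95 [ 0.5515 -0.2949 -0.005 ] [0.1 0.1]
tray scene [212.8 173.8] 0.58 tray top [184.5 201.6] 0.73 [ 0.5533  0.1138 -0.0093] [4.8 4.8]
jar scene [289.5 176.3] 0.89 jar top [224.  124.2] 0.88 [ 0.7543  0.0064 -0.0054] [3.7 3.7]
frit top [320.6 143.4] 0.64 
phone scene [174.7 235.9] 0.68 phone top [242.4 263.7] 0.64 [ 0.3862 -0.038  -0.0082] [5.7 5.7]
scene (array([ 0.3448, -0.6113,  0.8713]), array([ 0.2666,  0.5495, -0.7918]))
top (array([ 0.3945, -0.0892,  1.2567]), array([ 0.1371,  0.0092, -0.9905]))
{'t': np.float64(1.2), 'joint_pos': array([-1.294,  0.359,  1.51 ,  0.   ,  1.273, -0.115]), 'joint_vel': array([ 0.001,  0.   ,  0.002,  0.001, -0.   , -0.   ]), 'tau': array([  0.002, -52.758, -27.904,   0.   ,   0.002,  -0.   ]), 'eef_pos': array([ 0.229, -0.554,  0.231]), 'eef_rot': array([ 0.981,  0.195, -0.   , -0.   ]), 'contact_force': array([-0.778, -0.049, -0.743]), 'wrist_torque': array([-0.015,  0.015,  0.036]), 'grasp_force': np.float64(0.0), 'opening': np.float64(1.0)}
```

View pics/top.png

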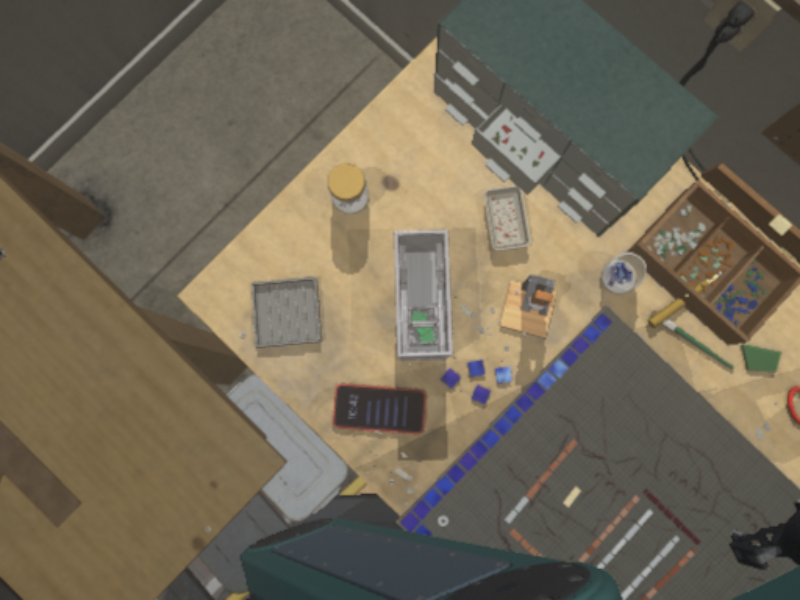

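View pics/scene.png

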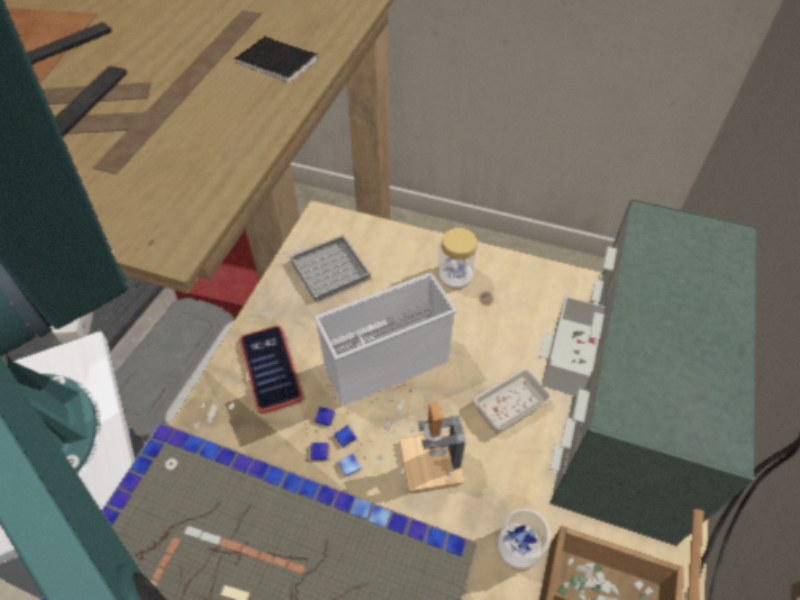

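The top view (800x600) shows the tank rim with corners near (395,232), (447,230), (452,357) and (398,357). The rod rest is at (528,307) with its post on the far side, the tray at (287,313), the jar at (348,185), the frit at (507,220) and the phone at (379,408). In the scene view the rod's wooden handle stands at (435,420) and the post is no taller than the handle.

```bash
cat >> h.py <<'E'
np.set_printoptions(precision=4,suppress=True)
def pose():
    s=robot.observe(); M=R.from_quat(s["eef_rot"]).as_matrix(); return s,np.array(s["eef_pos"]),M
def go(target=None,yawx=None):
    "linear/twist numbers from current pose to TCP target (world), yawx = world angle of tool x in deg"
    s,p,M=pose(); y=np.degrees(np.arctan2(M[1,0],M[0,0]))
    print("t",s["t"],"tcp",p,"yawx",round(y,2),"F",np.round(s["contact_force"],1),"op",round(s["opening"],3))
    if target is not None: print("lin",np.round(M.T@(np.array(target)-p)/0.1,3))
    if yawx is not None: print("twist",round(-((yawx-y+180)%360-180)/30,3))
E
python3 - <<'E'
from h import *
f=1/1.5625
for nm,pts,z in [("tank",[(395,232),(447,230),(452,357),(398,357)],.14),("rest",[(512,282),(556,287),(549,335),(502,327)],.01),("tray",[(252,283),(318,278),(321,342),(256,348)],.016)]:
    P=np.array([onz("top",np.array(p)*f,z) for p in pts]); print(nm,P[:,:2].tolist(),P.mean(0))
    d=P[0]+P[1]-P[2]-P[3]; print(" yaw",np.degrees(np.arctan2(d[1],d[0])))
go([.49,-.30,.33],90)
K,T=cal("wrist"); o,d=ray("wrist",[256,192]); print(o,d,K[0,0])
E
python3 -m creep '{"jaw":[1,1],"linear":[[0.5,0,-0.4],[1,-0.3,-0.8]],"twist":[0,0]}'
```

```text
tank [[0.6544529931447196, -0.0735861790817413], [0.6555293884442517, -0.153310573807085], [0.46109961212412054, -0.15463095257047466], [0.46301402934425145, -0.07386807429024529]] [ 0.5585 -0.1138  0.14  ]
 yaw 0.23791253097166729
rest [[0.5931244557611047, -0.2677798550613406], [0.5827259175006705, -0.3415680816037548], [0.5017751434223453, -0.3256659167024406], [0.5171184236563519, -0.24769287560436726]] [ 0.5487 -0.2957  0.01  ]
 yaw -12.914302114827638
tray [[0.6014054606106543, 0.17182688673090313], [0.6071801611830239, 0.06004425665822481], [0.49868519900472535, 0.055857897014254324], [0.49125045873816886, 0.16461943494167453]] [0.5496 0.1131 0.016 ]
 yaw 2.9829749906299763
t 1.2 tcp [ 0.2291 -0.5545  0.2313] yawx 22.45 F [-0.8 -0.  -0.7] op 1.0
lin [ 3.383 -1.356 -0.987]
twist -2.252
[ 0.3021 -0.5244  0.3743] [-0.2919 -0.1367 -0.9466] 344.4147278661715
t: 1.45
eef_pos: [0.3065, -0.4956, 0.3065]
eef_rot: [0.981, 0.194, 0.0, 0.0]
contact_force: [0.4, -0.2, 0.5]
opening: 1.001
grasp_force: 0.0
```

```bash
python3 -m creep '{"jaw":[1,1,1],"linear":[[0.6,-0.4,0],[1,-0.6,0],[1,-0.6,0]],"twist":[-0.3,-0.6,-0.85]}'
python3 -c "
from h import *
go([.49,-.30,.33],77)"
```

```text
t: 1.82
eef_pos: [0.3769, -0.3979, 0.3062]
eef_rot: [0.912, 0.41, 0.001, -0.0]
contact_force: [0.9, -1.5, -0.4]
opening: 1.0
grasp_force: 0.0
t 1.825 tcp [ 0.3769 -0.3979  0.3062] yawx 48.47 F [ 0.9 -1.5 -0.4] op 1.0
lin [ 1.483  0.198 -0.236]
twist -0.951
```

```bash
python3 -m creep '{"jaw":[1,1,1,1],"linear":[[0.6,0.1,0],[1,0.2,-0.2],[1,0.2,-0.2],[1,0.2,-0.2]],"twist":[-0.3,-0.6,-0.95,-0.95]}'
cat > m1.py <<'E'
from h import *
import sys,json
n=sys.argv[1]; qs=sys.argv[2].split(",")
kc=cal("wrist"); shot("wrist",n,None,1.5625)
try: D=json.load(open("obs.json"))
except Exception: D={}
for q in qs:
    r=robot.spot_point("wrist",q)
    if not r: print(q,"none"); continue
    o,d=ray("wrist",r[0]["at"],kc); D.setdefault(q,[]).append([o.tolist(),d.tolist()])
    print(q,np.round(r[0]["at"],1),round(r[0]["confidence"],2),end=" ")
    if len(D[q])>1: print(*tri([(np.array(a),np.array(b)) for a,b in D[q]]),end="")
    print()
json.dump(D,open("obs.json","w"))
E
python3 m1.py w1 grip,hook_rod,rest,tank,bail,rails
python3 -c "
from h import *
go([.50,-.25,.33],77)"
```

```text
t: 2.33
eef_pos: [0.457, -0.34, 0.3259]
eef_rot: [0.786, 0.619, -0.0, 0.0]
contact_force: [0.4, 0.2, -0.7]
opening: 1.003
grasp_force: 0.0
grip [333.1  86.4] 0.8 
hook_rod [313.6  86.8] 0.82 
rest [309.5  84.5] 0.76 
tank none
bail [312.3  87.7] 0.26 
rails none
t 2.675 tcp [ 0.4562 -0.3407  0.3257] yawx 76.34 F [-0.6 -0.9 -0.2] op 1.003
lin [ 0.985  0.211 -0.043]
twist -0.022
```

View pics/w1.png

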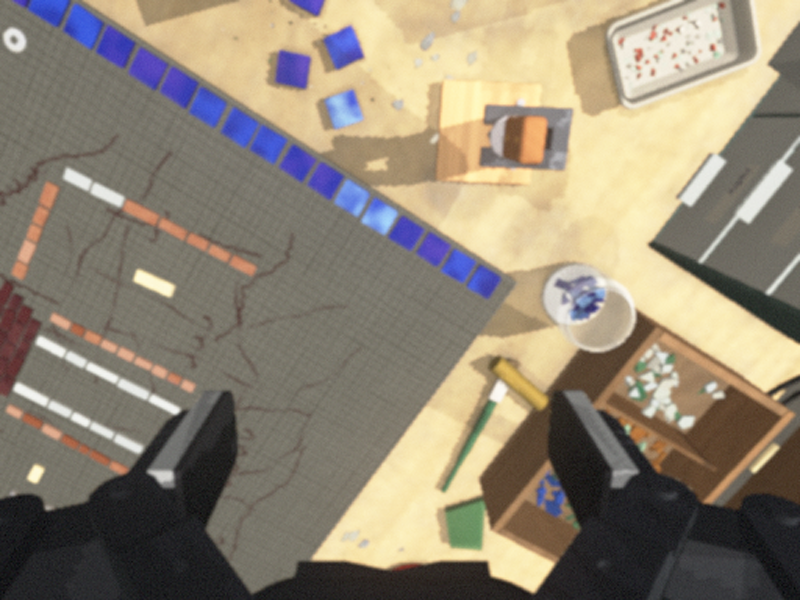

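The wrist view (800x600) shows the rod handle at (533,138) over the fork (prongs at rows 105 and 166), with the post at (570,137) to the right. The rest sits square to the image within about 1.5°.

```bash
python3 -m creep '{"jaw":[1,1,1],"linear":[[-0.5,0.4,0],[-0.5,0.45,0],[-0.5,0.45,0]],"twist":[0,0,0]}'
python3 m1.py w2 grip,hook_rod,rest
python3 - <<'E'
from h import *
f=1/1.5625
go()
im=cv2.imread("pics/w2.png"); cv2.imwrite("pics/w2c.png",im)
E
```

```text
t: 3.05
eef_pos: [0.4885, -0.3997, 0.3253]
eef_rot: [0.786, 0.618, 0.0, -0.001]
contact_force: [-0.8, -0.2, -0.5]
opening: 0.995
grasp_force: 0.0
grip [287.9  32.9] 0.79 [ 0.5514 -0.2934  0.114 ] [np.float64(1.2588612609918564), np.float64(1.2588612609915577)]
hook_rod [277.9  43.2] 0.95 [ 0.5472 -0.2949  0.0282] [np.float64(0.4518952547980512), np.float64(0.4518952547980739)]
rest [275.9  46.4] 0.76 [ 0.5489 -0.2945 -0.0184] [np.float64(1.578903575154537), np.float64(1.5789035751544045)]
t 3.25 tcp [ 0.4882 -0.3987  0.3261] yawx 76.46 F [-0.3 -0.6  0.4] op 1.002
```

View pics/w2.png

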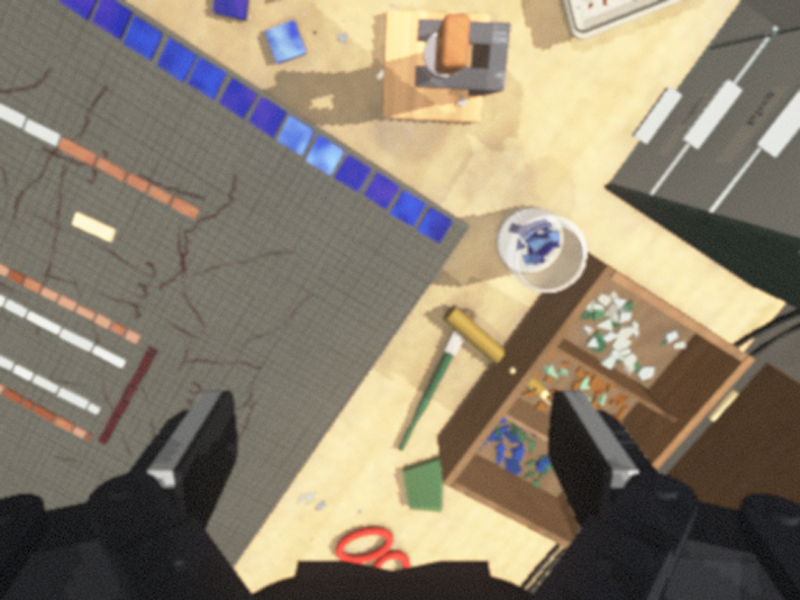

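```bash
python3 - <<'E'
from h import *
f=1/1.5625
s,p,M=pose()
kc=cal("wrist")
def yaw(a,b,z):
    d=onz("wrist",np.array(b)*f,z,kc)-onz("wrist",np.array(a)*f,z,kc); return np.degrees(np.arctan2(d[1],d[0]))
print(yaw((383,118),(480,122),.01),yaw((420,19),(509,23),.098),yaw((416,87),(504,92),.098),yaw((383,118),(386,11),.01)-90)
for q,z in(((455,40),.135),((456,14),.161),):print(onz("wrist",np.array(q)*f,z,kc))
for q in ([.550,-.294,.135],[.550,-.294,.161]): print(proj("wrist",q,kc)/f)
go([.55,-.294,.22],75.5)
E
```

```text
-15.776400313491678 -15.85747108732571 -16.572645552797564 -15.511572936669594
[ 0.5516 -0.2897  0.135 ]
[ 0.5511 -0.2804  0.161 ]
[453.7761  48.7417]
[459.161   42.6481]
t 3.25 tcp [ 0.4882 -0.3987  0.3261] yawx 76.46 F [-0.3 -0.6  0.4] op 1.002
lin [1.162 0.356 1.061]
twist 0.032
```

```bash
python3 -m creep '{"jaw":[0.7,0.6,0.6,0.6],"linear":[[0.4,0.2,0.4],[0.7,0.34,0.85],[0.7,0.34,0.85],[0.7,0.34,0.85]],"twist":[0.07,0.07,0.07,0.07]}'
rm obs.json; python3 m1.py w3 grip,hook_rod,rest
python3 - <<'E'
from h import *
go([.551,-.292,.22],74.2)
E
```

```text
t: 3.75
eef_pos: [0.5382, -0.3397, 0.2419]
eef_rot: [0.797, 0.605, -0.0, 0.001]
contact_force: [0.4, -0.0, -0.2]
opening: 0.602
grasp_force: 0.0
grip [249.3 120.7] 0.92 
hook_rod [247.9 109.1] 0.72 
rest [246.5 102.4] 0.64 
t 3.95 tcp [ 0.5384 -0.3408  0.2426] yawx 74.29 F [-0.4  0.1 -0.3] op 0.602
lin [ 0.505 -0.011  0.226]
twist 0.003
```

View pics/w3.png

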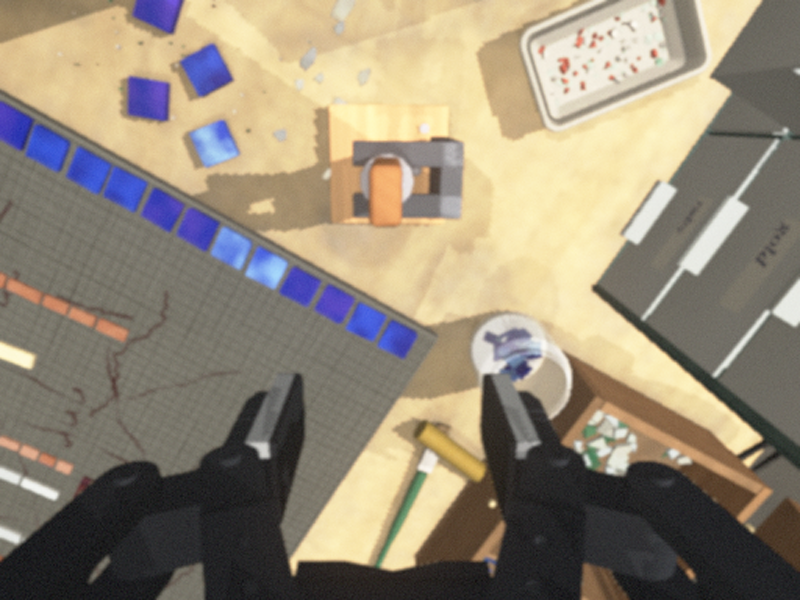

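The wrist view now shows the handle's top face at (386,194) and the collar disc at (388,180), with prongs level with the image rows, so the yaw is right.

```bash
python3 - <<'E'
from h import *
f=1/1.5625
print(onz("wrist",np.array((386,194))*f,.161),onz("wrist",np.array((388,180))*f,.103),onz("wrist",(249.3,120.7),.135),onz("wrist",(247.9,109.1),.03))
go([.551,-.293,.116],74.2)
E
```

```text
[ 0.5498 -0.2936  0.161 ] [ 0.5501 -0.2944  0.103 ] [ 0.5508 -0.295   0.135 ] [ 0.5488 -0.296   0.03  ]
t 3.95 tcp [ 0.5384 -0.3408  0.2426] yawx 74.29 F [-0.4  0.1 -0.3] op 0.602
lin [ 0.496 -0.011  1.266]
twist 0.003
```

```bash
python3 -m creep '{"jaw":[0.45,0.45,0.45,0.45],"linear":[[0.48,-0.015,0],[0.48,-0.015,0.3],[0.48,-0.015,0.8],[0.48,-0.015,0.8]],"twist":[0,0,0,0]}'
python3 -m creep '{"jaw":[0.45,0.45,0,0,0],"linear":[[0,0,0.4],[0,0,0.465],[0,0,0.465],[0,0,0.465],[0,0,0.465]],"twist":[0,0,0,0,0]}'
python3 -m creep '{"jaw":[0,0],"linear":[[0,0,0],[0,0,0]],"twist":[0,0]}'
```

```text
t: 4.45
eef_pos: [0.5471, -0.2917, 0.1583]
eef_rot: [0.797, 0.604, -0.001, -0.003]
contact_force: [-0.1, 0.2, -0.1]
opening: 0.45
grasp_force: 0.0
t: 5.08
eef_pos: [0.5506, -0.2936, 0.1161]
eef_rot: [0.797, 0.604, 0.0, 0.001]
contact_force: [-1.1, 0.2, 5.3]
opening: 0.153
grasp_force: 60.3
t: 5.32
eef_pos: [0.5506, -0.2936, 0.1161]
eef_rot: [0.797, 0.604, 0.0, 0.001]
contact_force: [-1.6, 0.2, 6.9]
opening: 0.158
grasp_force: 60.6
```

```bash
python3 -m creep '{"jaw":[0,0,0,0,0],"linear":[[0,0,-0.08],[0,-0.2,-0.08],[0,-0.45,-0.08],[0,-0.7,-0.08],[0,-0.75,-0.4]],"twist":[0,0,0,0,0]}'
python3 -m creep '{"jaw":[0,0,0],"linear":[[0,0,-0.6],[0,0,-0.95],[0,0,-0.95]],"twist":[0,0,0]}'
python3 - <<'E'
from h import *
go([.455,-.14,.27],90)
E
```

```text
t: 5.95
eef_pos: [0.4736, -0.2702, 0.1526]
eef_rot: [0.797, 0.604, -0.001, -0.004]
contact_force: [0.6, 0.6, -1.6]
opening: 0.16
grasp_force: 59.7
t: 6.32
eef_pos: [0.4792, -0.2738, 0.253]
eef_rot: [0.797, 0.604, 0.001, 0.003]
contact_force: [-0.0, -0.2, -2.7]
opening: 0.154
grasp_force: 59.9
t 6.325 tcp [ 0.4792 -0.2738  0.253 ] yawx 74.35 F [-0.  -0.2 -2.7] op 0.154
lin [ 1.223 -0.593 -0.177]
twist -0.522
```

```bash
python3 -m creep '{"jaw":[0,0,0,0],"linear":[[0.5,0.2,-0.3],[0.95,0.26,-0.57],[0.95,0.26,-0.57],[0.95,0.26,-0.57]],"twist":[-0.3,-0.53,-0.53,-0.53]}'
rm obs.json; python3 m1.py w4 tank,bail,rails,hook_rod
python3 - <<'E'
from h import *
go([.53,-.19,.31],90)
for n,v in (("b",[.5264,-.116,.10]),): print(proj("wrist",v)*1.5625)
E
```

```text
t: 6.82
eef_pos: [0.5271, -0.1878, 0.3048]
eef_rot: [0.706, 0.709, -0.001, -0.001]
contact_force: [-0.2, 0.5, -1.4]
opening: 0.159
grasp_force: 59.7
tank [276.8  82.2] 0.83 
bail [245.1  78.4] 0.77 
rails [302.4  79.8] 0.65 
hook_rod [249.6 191.8] 0.88 
t 7.075 tcp [ 0.5273 -0.1888  0.3054] yawx 90.16 F [-0.3  0.4 -1.5] op 0.154
lin [-0.012  0.027 -0.046]
twist 0.005
[390.9025 127.9571]
```

View pics/w4.png

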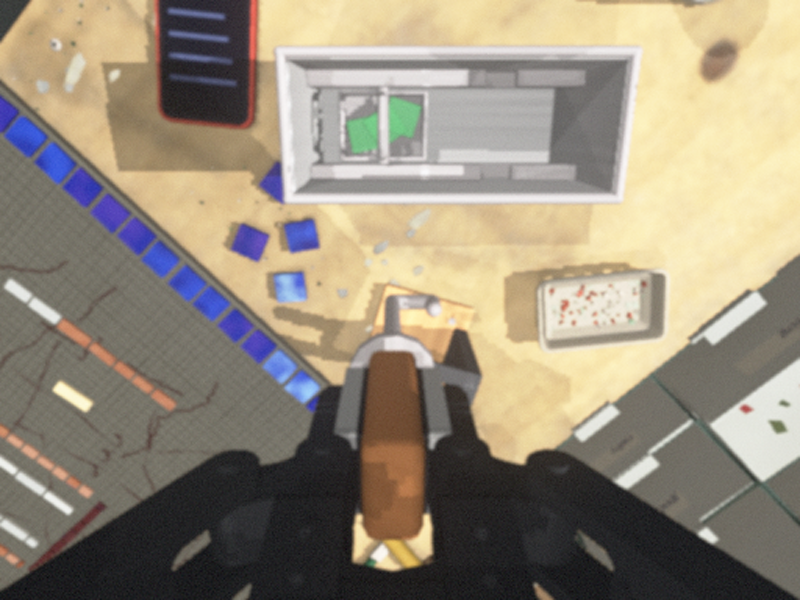

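The tank rim's outer corners are at (277,48), (641,47), (624,202) and (285,203). The bail shows as a white wire at column 384, crossing the tank at row 125, and both rails have a darker break at columns about 470–515. The hook hangs with its bar at (392–437, 302) pointing along the tank.

```bash
python3 - <<'E'
from h import *
f=1/1.5625
P=lambda p,z: onz("wrist",np.array(p)*f,z)
c=[P(p,.14) for p in((277,48),(641,47),(624,202),(285,203))]; c=np.array(c); print(c); m=c.mean(0);print("mid",m)
d=c[1]+c[2]-c[0]-c[3]; print("yaw",np.degrees(np.arctan2(d[1],d[0])), np.linalg.norm(d)/2)
print("net tank",P(np.array((276.8,82.2))/f,0.0),"bail",P((384,124),.103),P(np.array((245.1,78.4))/f,.1),"rails",P(np.array((302.4,79.8))/f,.069))
for a in ((468,78),(515,78),(585,78),(305,78),(464,172),(512,172),(575,172)): print("rail",a,P(a,.075)[:2])
print("basket rim ends",P((340,125),.057),P((428,125),.057))
s,p,M=pose()
for z in(.0,): print("hook tip",P((436,308),p[2]-.0861+.013),"exp",p+np.array([.018,0,-.073]),proj("wrist",p+np.array([.018,0,-.073]))/f, proj("wrist",p+np.array([0,0,-.0861]))/f, proj("wrist",p+np.array([0,0,-.0135]))/f)
E
```

```text
[[ 0.4666 -0.0753  0.14  ]
 [ 0.6578 -0.0743  0.14  ]
 [ 0.6598 -0.1554  0.14  ]
 [ 0.4661 -0.1566  0.14  ]]
mid [ 0.5625 -0.1154  0.14  ]
yaw 0.32360797983535555 0.19243088744913292
net tank [ 0.5591 -0.1179  0.    ] bail [ 0.5222 -0.1136  0.103 ] [ 0.5215 -0.1128  0.1   ] rails [ 0.5812 -0.1142  0.069 ]
rail (468, 78) [ 0.5761 -0.0853]
rail (515, 78) [ 0.6064 -0.0853]
rail (585, 78) [ 0.6516 -0.0851]
rail (305, 78) [ 0.4707 -0.0856]
rail (464, 172) [ 0.5761 -0.1449]
rail (512, 172) [ 0.6087 -0.1448]
rail (575, 172) [ 0.6515 -0.1447]
basket rim ends [ 0.4908 -0.1148  0.057 ] [ 0.552  -0.1146  0.057 ]
hook tip [ 0.5464 -0.1872  0.2323] exp [ 0.5453 -0.1888  0.2324] [433.3552 311.496 ] [391.2911 301.4138] [390.4303 374.4998]
```

```bash
python3 -m creep '{"jaw":[0,0,0,0],"linear":[[0.5,-0.3,0],[0.72,-0.385,0],[0.72,-0.385,0.3],[0.72,-0.385,0.3]],"twist":[0,0,0,0]}'
python3 - <<'E'
from h import *
f=1
go([.489,-.117,.164],90)
shot("wrist","w5",None,1.5625)
s,p,M=pose()
print(proj("wrist",p+np.array([.018,0,-.073]))*1.5625)
E
```

```text
t: 7.58
eef_pos: [0.4877, -0.1159, 0.2747]
eef_rot: [0.706, 0.709, -0.001, -0.002]
contact_force: [0.4, -0.4, -0.8]
opening: 0.158
grasp_force: 59.5
t 7.575 tcp [ 0.4877 -0.1159  0.2747] yawx 90.24 F [ 0.4 -0.4 -0.8] op 0.158
lin [-0.013  0.017  1.107]
twist 0.008
[433.3348 311.4801]
```

View pics/w5.png

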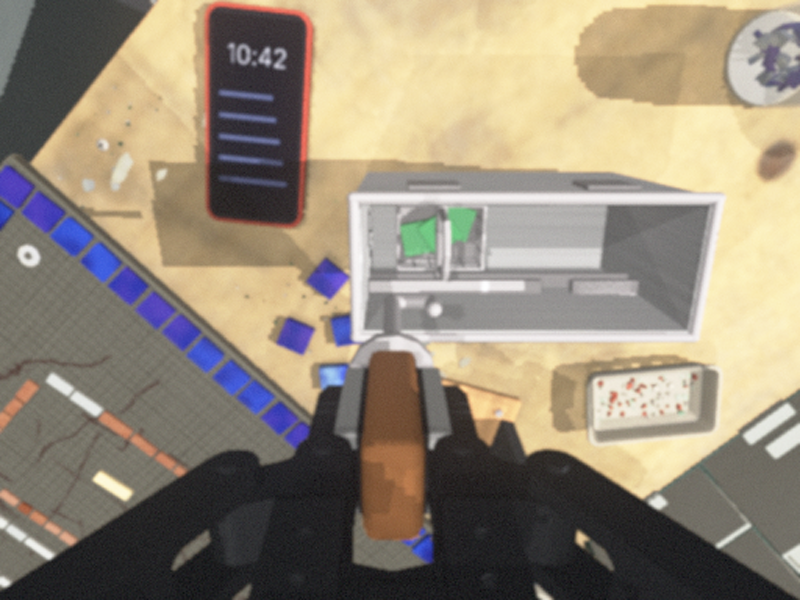

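The hook (tip at (433,309)) now hangs over the tank's near end. The bail is ahead at column 446, and the rail's bright part ends near column 525–540.

```bash
python3 - <<'E'
from h import *
P=lambda p,z: onz("wrist",np.array(p)/1.5625,z)[:2]
print(P((446,205),.105),[P((c,286),.075)[0] for c in(370,525,540,571,638)],P((351,193),.14),P((724,195),.14),P((700,340),.14),P((353,337),.14))
E
python3 -m creep '{"jaw":[0,0,0,0,0],"linear":[[-0.013,0.017,0.4],[-0.013,0.017,0.7],[-0.013,0.017,0.9],[-0.013,0.017,0.9],[-0.013,0.017,0.9]],"twist":[0,0,0,0,0]}'
```

```text
[ 0.5202 -0.0859] [np.float64(0.4741546276281232), np.float64(0.577828928622436), np.float64(0.5878538028324511), np.float64(0.6085673382280916), np.float64(0.6533144180276738)] [ 0.4677 -0.0746] [ 0.6595 -0.0748] [ 0.6616 -0.1554] [ 0.4673 -0.1546]
t: 8.25
eef_pos: [0.4922, -0.1183, 0.1876]
eef_rot: [0.706, 0.708, 0.0, 0.001]
contact_force: [0.3, 0.5, -1.3]
opening: 0.155
grasp_force: 59.6
```

```bash
python3 - <<'E'
from h import *
go([.489,-.117,.164],90)
E
python3 -m creep '{"jaw":[0,0,0],"linear":[[0,-0.02,0.12],[0,-0.02,0.22],[0,-0.02,0.22]],"twist":[0,0,0]}'
```

```text
t 8.25 tcp [ 0.4922 -0.1183  0.1876] yawx 90.23 F [ 0.3  0.5 -1.3] op 0.155
lin [ 0.013 -0.032  0.236]
twist 0.008
t: 8.62
eef_pos: [0.4881, -0.1173, 0.1634]
eef_rot: [0.706, 0.709, -0.0, -0.001]
contact_force: [0.1, -0.7, -0.7]
opening: 0.158
grasp_force: 59.7
```

```bash
python3 -m creep '{"jaw":[0,0,0],"linear":[[0,0.12,0],[0,0.24,0],[0,0.24,0]],"twist":[0,0,0]}'
python3 -m creep '{"jaw":[0,0,0],"linear":[[0,0,-0.08],[0,0,-0.16],[0,0,-0.16]],"twist":[0,0,0]}'
python3 -m creep '{"jaw":[0,0],"linear":[[0,0,-0.03],[0,0,-0.03]],"twist":[0,0]}'
```

```text
t: 9.0
eef_pos: [0.5149, -0.1178, 0.1647]
eef_rot: [0.705, 0.709, 0.0, 0.001]
contact_force: [0.2, -0.5, -1.7]
opening: 0.158
grasp_force: 59.8
t: 9.38
eef_pos: [0.5132, -0.1176, 0.1812]
eef_rot: [0.706, 0.709, 0.0, 0.001]
contact_force: [1.4, -0.6, -2.6]
opening: 0.157
grasp_force: 59.5
t: 9.62
eef_pos: [0.5128, -0.1174, 0.1834]
eef_rot: [0.706, 0.709, 0.0, -0.0]
contact_force: [-0.1, 0.6, -3.4]
opening: 0.16
grasp_force: 59.5
```

```bash
python3 -m creep '{"jaw":[0,0,0,0,0],"linear":[[0,0.1,0],[0,0.2,0],[0,0.3,0],[0,0.4,0],[0,0.4,0]],"twist":[0,0,0,0,0]}'
python3 -m creep '{"jaw":[0,0,0],"linear":[[0,0,-0.01],[0,0,-0.025],[0,0,-0.025]],"twist":[0,0,0]}'
```

```text
t: 10.25
eef_pos: [0.5541, -0.1174, 0.1833]
eef_rot: [0.705, 0.709, 0.0, 0.0]
contact_force: [-0.4, 0.2, -4.1]
opening: 0.152
grasp_force: 59.4
t: 10.62
eef_pos: [0.5522, -0.1169, 0.1855]
eef_rot: [0.706, 0.709, -0.0, -0.001]
contact_force: [-0.0, 0.9, -7.7]
opening: 0.16
grasp_force: 58.8
```

```bash
for i in 1; do
python3 -m creep '{"jaw":[0,0,0],"linear":[[0,0.02,0],[0,0.04,0],[0,0.04,0]],"twist":[0,0,0]}'
python3 -m creep '{"jaw":[0,0,0],"linear":[[0,0.02,0],[0,0.04,0],[0,0.04,0]],"twist":[0,0,0]}'
python3 -m creep '{"jaw":[0,0,0],"linear":[[0,0.02,0],[0,0.04,0],[0,0.04,0]],"twist":[0,0,0]}'
done
```

```text
t: 11.0
eef_pos: [0.5565, -0.117, 0.1854]
eef_rot: [0.706, 0.709, -0.0, -0.001]
contact_force: [-2.2, 2.2, -7.6]
opening: 0.155
grasp_force: 58.7
t: 11.38
eef_pos: [0.5605, -0.1171, 0.1853]
eef_rot: [0.706, 0.709, -0.0, -0.001]
contact_force: [-1.9, 1.6, -11.0]
opening: 0.157
grasp_force: 58.4
t: 11.75
eef_pos: [0.5639, -0.117, 0.185]
eef_rot: [0.706, 0.709, -0.001, -0.001]
contact_force: [-5.0, 1.8, -14.5]
opening: 0.159
grasp_force: 58.6
```

```bash
python3 -m creep '{"jaw":[0,0],"linear":[[0,0,0.012],[0,0,0.012]],"twist":[0,0]}'
python3 -m creep '{"jaw":[0,0,0],"linear":[[0,0.02,0],[0,0.04,0],[0,0.04,0]],"twist":[0,0,0]}'
python3 -m creep '{"jaw":[0,0,0],"linear":[[0,0.02,0],[0,0.03,0],[0,0.03,0]],"twist":[0,0,0]}'
```

```text
t: 12.0
eef_pos: [0.5652, -0.1172, 0.1847]
eef_rot: [0.706, 0.709, 0.0, 0.0]
contact_force: [-2.6, 2.5, -13.1]
opening: 0.155
grasp_force: 59.0
t: 12.38
eef_pos: [0.5683, -0.1172, 0.1842]
eef_rot: [0.706, 0.709, -0.0, -0.001]
contact_force: [-4.3, 2.1, -12.7]
opening: 0.156
grasp_force: 58.9
t: 12.75
eef_pos: [0.5706, -0.1171, 0.1839]
eef_rot: [0.706, 0.709, -0.001, -0.001]
contact_force: [-5.3, 0.7, -13.4]
opening: 0.156
grasp_force: 58.7
```

```bash
python3 -m creep '{"jaw":[0,0,0],"linear":[[0,0,0.02],[0,0,0.02],[0,0,0.02]],"twist":[0,0,0]}'
python3 -c "
from h import *
shot('wrist','w6',None,1.5625)
go()"
```

```text
t: 13.12
eef_pos: [0.5726, -0.1173, 0.1832]
eef_rot: [0.706, 0.709, 0.0, 0.001]
contact_force: [-2.4, 2.2, -8.4]
opening: 0.158
grasp_force: 59.5
t 13.175 tcp [ 0.5726 -0.1173  0.1831] yawx 90.25 F [-3.4  2.2 -6.9] op 0.153
```

View pics/w6.png

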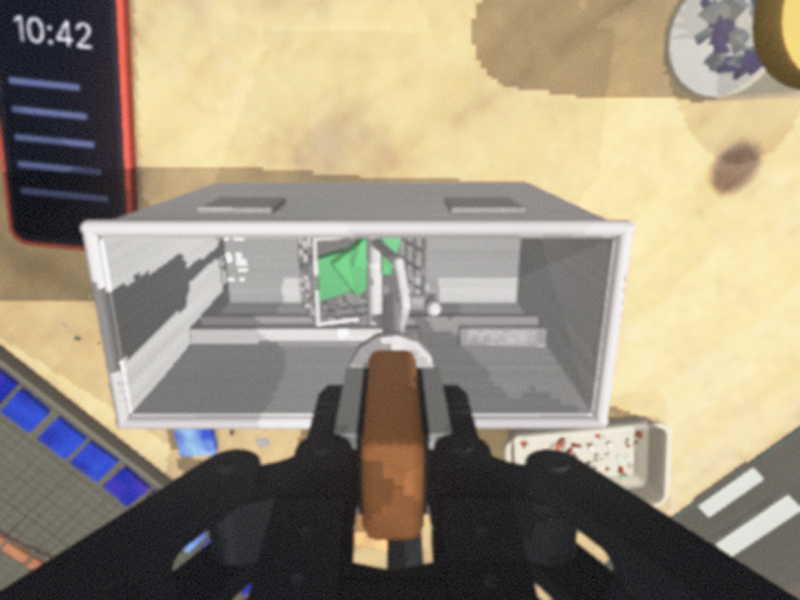

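The basket is tilted: its bail leans forward (column 402) and its bar lags at column 375, because I dragged it pressed against the rails. I'll relax it, hang it level between ledge and rail, then probe in hops.

```bash
python3 -c "
from h import *
P=lambda p,z: onz('wrist',np.array(p)/1.5625,z)[:2]
print('bar',P((375,275),.07),'rail',[P((c,333),.075)[0] for c in (190,355,460,546)])"
python3 -m creep '{"jaw":[0,0,0],"linear":[[0,0,0.02],[0,0,0.03],[0,0,0.03]],"twist":[0,0,0]}'
python3 -m creep '{"jaw":[0,0,0],"linear":[[0,-0.02,0],[0,-0.03,0],[0,-0.03,0]],"twist":[0,0,0]}'
python3 -m creep '{"jaw":[0,0,0],"linear":[[0,0,-0.02],[0,0,-0.03],[0,0,-0.03]],"twist":[0,0,0]}'
```

```text
bar [ 0.5648 -0.1129] rail [np.float64(0.47180137384211274), np.float64(0.5547410785317977), np.float64(0.6075434864455846), np.float64(0.6508042723553413)]
t: 13.55
eef_pos: [0.5736, -0.1179, 0.1807]
eef_rot: [0.706, 0.709, 0.001, 0.002]
contact_force: [-0.5, 1.8, -2.1]
opening: 0.159
grasp_force: 60.5
t: 13.92
eef_pos: [0.5691, -0.1176, 0.1799]
eef_rot: [0.706, 0.709, 0.0, 0.0]
contact_force: [0.4, -1.2, -1.7]
opening: 0.156
grasp_force: 60.6
t: 14.3
eef_pos: [0.569, -0.1172, 0.1826]
eef_rot: [0.706, 0.709, 0.0, -0.0]
contact_force: [0.2, -0.1, -4.4]
opening: 0.157
grasp_force: 60.3
```

```bash
python3 -m creep '{"jaw":[0,0,0],"linear":[[0,0.03,-0.003],[0,0.06,-0.005],[0,0.06,-0.005]],"twist":[0,0,0]}'
python3 -m creep '{"jaw":[0,0,0],"linear":[[0,0,-0.012],[0,0,-0.025],[0,0,-0.025]],"twist":[0,0,0]}'
```

```text
t: 14.68
eef_pos: [0.5753, -0.1173, 0.1831]
eef_rot: [0.706, 0.709, 0.0, 0.0]
contact_force: [0.4, 0.5, -3.1]
opening: 0.152
grasp_force: 60.3
t: 15.05
eef_pos: [0.5746, -0.1171, 0.1852]
eef_rot: [0.706, 0.709, -0.0, -0.0]
contact_force: [0.9, -0.1, -7.4]
opening: 0.159
grasp_force: 59.6
```

Rail still above. Lower 2 mm, hop 6 mm, probe again.

```bash
python3 -m creep '{"jaw":[0,0,0,0],"linear":[[0,0,0.02],[0,0.03,0.02],[0,0.06,0.02],[0,0.06,0.02]],"twist":[0,0,0,0]}'
python3 -m creep '{"jaw":[0,0,0],"linear":[[0,0,-0.012],[0,0,-0.025],[0,0,-0.025]],"twist":[0,0,0]}'
```

```text
t: 15.55
eef_pos: [0.5815, -0.1173, 0.1838]
eef_rot: [0.706, 0.709, 0.0, 0.0]
contact_force: [0.1, 0.3, -2.8]
opening: 0.154
grasp_force: 60.2
t: 15.92
eef_pos: [0.5808, -0.1172, 0.1861]
eef_rot: [0.706, 0.709, 0.0, -0.0]
contact_force: [0.1, 0.7, -5.1]
opening: 0.154
grasp_force: 60.1
```

```bash
python3 -m creep '{"jaw":[0,0,0,0],"linear":[[0,0,0.025],[0,0.03,0.025],[0,0.06,0.025],[0,0.06,0.025]],"twist":[0,0,0,0]}'
python3 -m creep '{"jaw":[0,0,0],"linear":[[0,0,-0.012],[0,0,-0.025],[0,0,-0.025]],"twist":[0,0,0]}'
```

```text
t: 16.42
eef_pos: [0.5874, -0.1172, 0.1837]
eef_rot: [0.706, 0.709, 0.0, 0.0]
contact_force: [-0.6, 1.4, -4.3]
opening: 0.159
grasp_force: 60.2
t: 16.8
eef_pos: [0.5871, -0.1172, 0.1864]
eef_rot: [0.706, 0.709, 0.0, 0.0]
contact_force: [-0.0, -0.0, -3.7]
opening: 0.154
grasp_force: 60.2
```

```bash
python3 -m creep '{"jaw":[0,0,0],"linear":[[0,0,-0.012],[0,0,-0.025],[0,0,-0.025]],"twist":[0,0,0]}'
```

```text
t: 17.18
eef_pos: [0.5871, -0.1172, 0.1888]
eef_rot: [0.706, 0.709, 0.0, 0.0]
contact_force: [-0.0, 0.3, -3.4]
opening: 0.156
grasp_force: 60.2
```

```bash
python3 -m creep '{"jaw":[0,0,0,0],"linear":[[0,0.02,0],[0,0.02,-0.02],[0,0.02,-0.05],[0,0.02,-0.06]],"twist":[0,0,0,0]}'
python3 -m creep '{"jaw":[0,0,0,0],"linear":[[0,0,-0.04],[0,0,-0.08],[0,0,-0.12],[0,0,-0.14]],"twist":[0,0,0,0]}'
```

```text
t: 17.68
eef_pos: [0.5891, -0.1173, 0.195]
eef_rot: [0.706, 0.709, 0.0, 0.0]
contact_force: [0.4, -0.2, -3.7]
opening: 0.16
grasp_force: 60.2
t: 18.18
eef_pos: [0.5891, -0.1172, 0.2091]
eef_rot: [0.706, 0.709, 0.0, 0.0]
contact_force: [-0.3, -0.3, -3.6]
opening: 0.153
grasp_force: 60.2
```

```bash
python3 -m creep '{"jaw":[0,0,0,0,0],"linear":[[0,0,-0.06],[0,0,-0.12],[0,0,-0.18],[0,0,-0.24],[0,0,-0.28]],"twist":[0,0,0,0,0]}'
python3 -m creep '{"jaw":[0,0,0,0,0],"linear":[[0,0,-0.08],[0,0,-0.16],[0,0,-0.24],[0,0,-0.32],[0,0,-0.4]],"twist":[0,0,0,0,0]}'
```

```text
t: 18.8
eef_pos: [0.5891, -0.1172, 0.2372]
eef_rot: [0.706, 0.709, 0.0, 0.0]
contact_force: [-1.2, -0.0, -3.4]
opening: 0.155
grasp_force: 60.2
t: 19.42
eef_pos: [0.589, -0.1172, 0.2772]
eef_rot: [0.706, 0.709, 0.0, 0.0]
contact_force: [-0.6, -1.5, -3.3]
opening: 0.156
grasp_force: 60.2
```

```bash
python3 -m creep '{"jaw":[0,0,0,0,0],"linear":[[0,0,-0.12],[0,0,-0.24],[0,0,-0.36],[0,0,-0.5],[0,0,-0.6]],"twist":[0,0,0,0,0]}'
python3 -m creep '{"jaw":[0,0,0],"linear":[[0,0,-0.1],[0,0,-0.15],[0,0,-0.15]],"twist":[0,0,0]}'
python3 - <<'E'
from h import *
a=shot("scene",None)
cv2.imwrite("pics/s1.png",cv2.resize(a[60:330,120:380],None,fx=2.2,fy=2.2,interpolation=cv2.INTER_CUBIC))
b=shot("top",None)
f=1
rs=[]
for c in("scene","top"):
    for q in ("tray","basket","bail"):
        r=robot.spot_point(c,q); print(c,q,r[0]["at"] if r else None, r[0]["confidence"] if r else None)
print(onz("top",(184.5,201.6),0),onz("scene",(212.8,173.8),0))
go()
E
```

```text
t: 20.05
eef_pos: [0.5892, -0.1173, 0.3379]
eef_rot: [0.706, 0.709, 0.0, 0.0]
contact_force: [-0.8, -0.4, -4.0]
opening: 0.157
grasp_force: 60.2
t: 20.42
eef_pos: [0.5891, -0.1172, 0.3519]
eef_rot: [0.706, 0.709, 0.0, 0.0]
contact_force: [-0.3, -0.1, -3.9]
opening: 0.158
grasp_force: 60.3
scene tray [210.8, 173.2] 0.59
scene basket [260.4, 183.0] 0.71
scene bail [265.4, 158.7] 0.68
top tray [181.9, 199.7] 0.89
top basket [273.6, 169.7] 0.44
top bail [220.4, 124.4] 0.37
[0.5474 0.1131 0.    ] [0.5558 0.1056 0.    ]
t 20.825 tcp [ 0.5889 -0.1172  0.3514] yawx 90.25 F [-0.5  0.1 -2.9] op 0.15
```

View pics/s1.png

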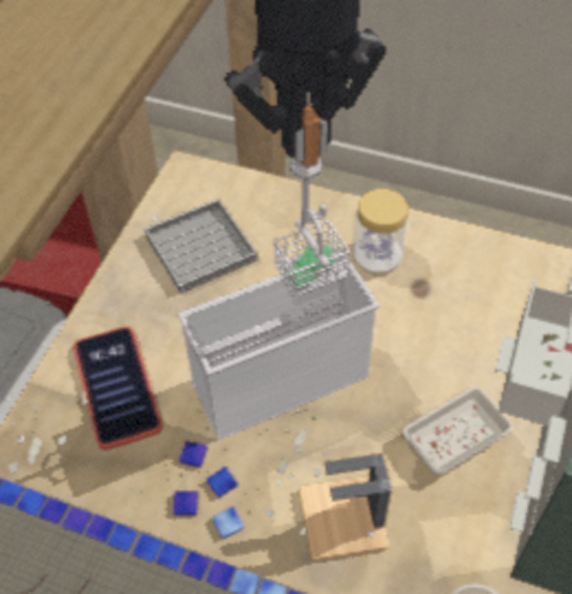

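The basket hangs level and clear above the tank's far end (crop (310,255)). The tray at (200,245) is empty, and the jar and the rest are undisturbed.

```bash
python3 -m creep '{"jaw":[0,0,0,0,0],"linear":[[0.15,-0.08,0],[0.4,-0.18,0],[0.65,-0.3,0],[0.9,-0.42,0],[1,-0.46,0]],"twist":[0,0,0,0,0]}'
python3 -m creep '{"jaw":[0,0,0,0],"linear":[[0.2,0,0],[0.4,0,0],[0.5,0,0],[0.5,0,0]],"twist":[0,0,0,0]}'
rm -f obs.json; python3 m1.py w7 tray
python3 -c "
from h import *
go([.543,.111,.35])
print(onz('wrist',robot.spot_point('wrist','tray')[0]['at'],0))"
```

```text
t: 21.45
eef_pos: [0.5408, -0.0146, 0.352]
eef_rot: [0.705, 0.709, 0.0, -0.0]
contact_force: [0.2, -0.2, -2.8]
opening: 0.153
grasp_force: 60.4
t: 21.95
eef_pos: [0.5425, 0.0334, 0.3515]
eef_rot: [0.705, 0.709, -0.0, -0.0]
contact_force: [-1.1, -0.6, -3.9]
opening: 0.158
grasp_force: 60.3
tray [258.5  70.5] 0.95 
t 22.05 tcp [0.5424 0.0323 0.3515] yawx 90.25 F [-0.4 -0.7 -3.6] op 0.154
lin [0.787 0.009 0.015]
[0.5526 0.1168 0.    ]
```

View pics/w7.png

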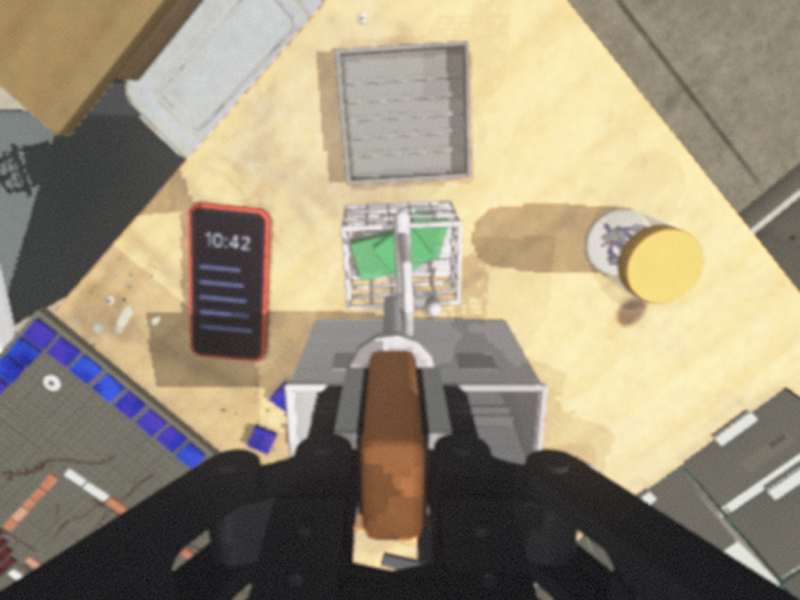

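The basket hangs square at (403,255), and the empty tray lies straight ahead with its centre near (405,112). I'll go above it and lower.

```bash
python3 -m creep '{"jaw":[0,0,0,0,0],"linear":[[0.15,0.01,0],[0.4,0.025,0],[0.65,0.025,0],[0.8,0.025,0],[0.82,0.025,0]],"twist":[0,0,0,0,0]}'
python3 -m creep '{"jaw":[0,0,0,0,0],"linear":[[0,0,0.15],[0,0,0.4],[0,0,0.65],[0,0,0.9],[0,0,1]],"twist":[0,0,0,0,0]}'
python3 -m creep '{"jaw":[0,0,0,0,0],"linear":[[0,0,0.15],[0,0,0.35],[0,0,0.5],[0,0,0.6],[0,0,0.65]],"twist":[0,0,0,0,0]}'
```

```text
t: 22.72
eef_pos: [0.5444, 0.1155, 0.3516]
eef_rot: [0.705, 0.709, -0.0, -0.0]
contact_force: [0.5, 0.3, -4.3]
opening: 0.156
grasp_force: 60.3
t: 23.35
eef_pos: [0.543, 0.1136, 0.2493]
eef_rot: [0.706, 0.708, -0.002, -0.001]
contact_force: [-0.8, -0.1, -3.8]
opening: 0.154
grasp_force: 60.1
t: 23.98
eef_pos: [0.5444, 0.1146, 0.1862]
eef_rot: [0.706, 0.709, -0.0, -0.0]
contact_force: [0.1, -0.3, -4.9]
opening: 0.16
grasp_force: 60.3
```

```bash
python3 -m creep '{"jaw":[0,0,0,0,0],"linear":[[0,0,0.04],[0,0,0.08],[0,0,0.12],[0,0,0.15],[0,0,0.16]],"twist":[0,0,0,0,0]}'
python3 -m creep '{"jaw":[0,0,0,0],"linear":[[0,0,0.015],[0,0,0.03],[0,0,0.045],[0,0,0.045]],"twist":[0,0,0,0]}'
```

```text
t: 24.6
eef_pos: [0.5444, 0.1147, 0.1705]
eef_rot: [0.706, 0.709, -0.0, -0.0]
contact_force: [0.6, 0.0, -3.6]
opening: 0.155
grasp_force: 60.3
t: 25.1
eef_pos: [0.5446, 0.1146, 0.1662]
eef_rot: [0.706, 0.709, 0.0, 0.0]
contact_force: [0.5, 0.0, -2.6]
opening: 0.155
grasp_force: 60.5
```

```bash
python3 -m creep '{"jaw":[0,0,0,0,0],"linear":[[0,0,0.03],[0,0,0.08],[0,0,0.13],[0,0,0.18],[0,0,0.18]],"twist":[0,0,0,0,0]}'
python3 -m creep '{"jaw":[0,0,0,0,0],"linear":[[0,-0.05,0],[0,-0.12,0],[0,-0.2,0],[0,-0.28,0],[0,-0.32,0]],"twist":[0,0,0,0,0]}'
```

```text
t: 25.72
eef_pos: [0.544, 0.1146, 0.1476]
eef_rot: [0.706, 0.709, -0.0, -0.0]
contact_force: [0.4, 0.5, -1.1]
opening: 0.152
grasp_force: 60.6
t: 26.35
eef_pos: [0.5116, 0.1145, 0.1482]
eef_rot: [0.706, 0.709, -0.0, -0.0]
contact_force: [-0.2, 1.0, -1.1]
opening: 0.157
grasp_force: 60.6
```

```bash
python3 -m creep '{"jaw":[0,0,0,0,0],"linear":[[0,-0.02,-0.1],[0,-0.02,-0.4],[0,-0.02,-0.8],[0,-0.02,-1],[0,-0.02,-1]],"twist":[0,0,0,0,0]}'
python3 -m creep '{"jaw":[0,0,0],"linear":[[-0.4,0,-0.4],[-1,0,-0.4],[-1,0,-0.4]],"twist":[0,0,0]}'
python3 - <<'E'
from h import *
b=shot("top",None);a=shot("scene",None)
cv2.imwrite("pics/s2.png",np.hstack([cv2.resize(b[150:260,140:300],(400,275)),cv2.resize(a[100:270,160:360],(400,340))[:275]]))
r=robot.spot_point("top","basket");print(r[:1])
if r: print(onz("top",r[0]["at"],.004))
go([.475,-.273,.30],74.3)
E
```

```text
t: 26.98
eef_pos: [0.5121, 0.1146, 0.2505]
eef_rot: [0.706, 0.709, 0.002, 0.002]
contact_force: [0.2, -0.6, -2.1]
opening: 0.156
grasp_force: 60.8
t: 27.35
eef_pos: [0.5107, 0.011, 0.2876]
eef_rot: [0.707, 0.707, -0.001, 0.0]
contact_force: [-0.3, 0.6, -2.4]
opening: 0.158
grasp_force: 60.6
[{'at': [185.5, 200.1], 'confidence': 0.63}]
[0.5508 0.1098 0.004 ]
t 27.5 tcp [0.5102 0.0149 0.2871] yawx 90.21 F [-0.1  0.4 -1.4] op 0.16
lin [-2.878 -0.363 -0.131]
twist 0.53
```

View pics/s2.png

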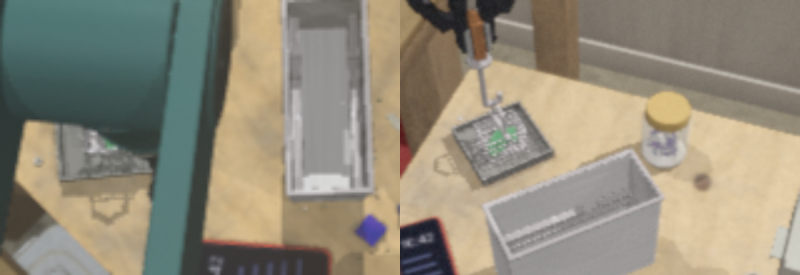

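The basket stands upright in the tray (right crop, (505,140)), and the hook hangs free above it. I'll return the rod.

```bash
python3 -m creep '{"jaw":[0,0,0],"linear":[[-0.5,-0.1,0],[-1,-0.16,0],[-1,-0.16,0]],"twist":[0,0,0]}'
python3 -m creep '{"jaw":[0,0,0,0],"linear":[[-0.5,-0.1,0],[-1,-0.16,0],[-1,-0.16,0],[-1,-0.16,0]],"twist":[0.2,0.4,0.53,0.53]}'
python3 -c "
from h import *
go([.4780,-.2733,.1241],74.35)"
```

```text
t: 27.88
eef_pos: [0.495, -0.0869, 0.2875]
eef_rot: [0.706, 0.708, -0.001, -0.0]
contact_force: [-0.1, 0.9, -1.1]
opening: 0.156
grasp_force: 60.6
t: 28.38
eef_pos: [0.4799, -0.1842, 0.2875]
eef_rot: [0.796, 0.605, 0.0, -0.001]
contact_force: [0.1, 0.6, -2.3]
opening: 0.161
grasp_force: 60.6
t 28.375 tcp [ 0.4799 -0.1842  0.2875] yawx 74.43 F [ 0.1  0.6 -2.3] op 0.161
lin [-0.866  0.223  1.633]
twist 0.003
```

```bash
python3 -m creep '{"jaw":[0,0,0,0],"linear":[[-0.4,0.1,0],[-0.86,0.22,0],[-0.86,0.22,0.3],[-0.86,0.22,0.6]],"twist":[0,0,0,0]}'
python3 -m creep '{"jaw":[0,0,0,0],"linear":[[0,0,0.5],[0,0,0.9],[0,0,0.9],[0,0,0.9]],"twist":[0,0,0,0]}'
python3 -c "
from h import *
shot('wrist','w8',None,1.5625)
go([.4780,-.2733,.1241],74.35)"
```

```text
t: 28.88
eef_pos: [0.4786, -0.2732, 0.2273]
eef_rot: [0.796, 0.605, 0.0, -0.0]
contact_force: [0.3, 0.1, -2.4]
opening: 0.153
grasp_force: 60.6
t: 29.38
eef_pos: [0.479, -0.274, 0.1393]
eef_rot: [0.796, 0.605, 0.0, 0.001]
contact_force: [0.5, -0.9, -1.5]
opening: 0.157
grasp_force: 60.4
t 29.425 tcp [ 0.4794 -0.2746  0.1399] yawx 74.44 F [ 0.1 -0.1 -0.4] op 0.157
lin [ 0.009 -0.017  0.158]
twist 0.003
```

View pics/w8.png

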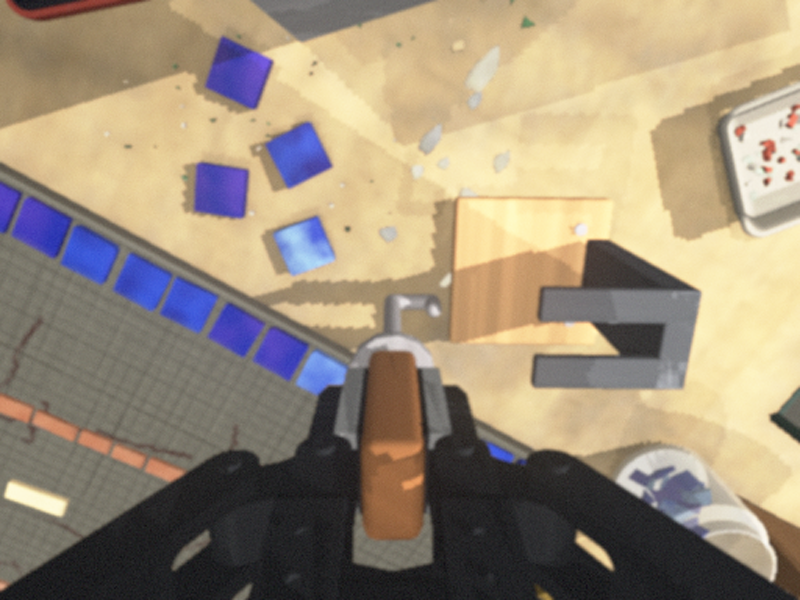

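The rod sits unchanged in the grip (tip at (435,305)). The fork's slot (rows 320–353) lies straight ahead, square to the image.

```bash
python3 -c "
from h import *
P=lambda p,z: onz('wrist',np.array(p)/1.5625,z)
print(P((560,337),.098), P((540,320),.098),P((535,354),.098))
_,p,M=pose(); o=np.array([.5506,-.2936]); d=np.array([np.cos(np.radians(-15.7)),np.sin(np.radians(-15.7))]); print(o-d*.02)"
python3 -m creep '{"jaw":[0,0,0],"linear":[[0.009,-0.017,0.1],[0.009,-0.017,0.157],[0.009,-0.017,0.157]],"twist":[0,0,0]}'
python3 -c "
from h import *
go([.5506,-.2936,.1241],74.35)"
```

```text
[ 0.5404 -0.2904  0.098 ] [ 0.5345 -0.2817  0.098 ] [ 0.5301 -0.2947  0.098 ]
[ 0.5313 -0.2882]
t: 29.8
eef_pos: [0.476, -0.2728, 0.1221]
eef_rot: [0.797, 0.604, -0.0, -0.0]
contact_force: [-0.6, 0.2, -1.6]
opening: 0.155
grasp_force: 60.6
t 29.8 tcp [ 0.476  -0.2728  0.1221] yawx 74.34 F [-0.6  0.2 -1.6] op 0.155
lin [ 0.002  0.775 -0.02 ]
twist -0.0
```

```bash
python3 -m creep '{"jaw":[0,0,0,0,0],"linear":[[0,0.15,-0.02],[0,0.35,-0.02],[0,0.55,-0.02],[0,0.75,-0.02],[0,0.77,-0.02]],"twist":[0,0,0,0,0]}'
python3 -c "
from h import *
go([.5506,-.2936,.1161],74.35)"
```

```text
t: 30.42
eef_pos: [0.5529, -0.2949, 0.1248]
eef_rot: [0.797, 0.604, 0.001, 0.001]
contact_force: [0.1, -0.2, -1.1]
opening: 0.156
grasp_force: 60.6
t 30.425 tcp [ 0.5529 -0.2949  0.1248] yawx 74.37 F [ 0.1 -0.2 -1.1] op 0.156
lin [ 0.006 -0.026  0.087]
twist 0.001
```

```bash
python3 -m creep '{"jaw":[0,0,0,0,0],"linear":[[0.003,-0.02,0.02],[0.003,-0.02,0.04],[0.003,-0.02,0.06],[0.003,-0.02,0.075],[0.003,-0.02,0.085]],"twist":[0,0,0,0,0]}'
python3 -m creep '{"jaw":[0,0],"linear":[[0,0,0],[0,0,0]],"twist":[0,0]}'
```

```text
t: 31.05
eef_pos: [0.5485, -0.293, 0.1161]
eef_rot: [0.797, 0.604, -0.0, -0.0]
contact_force: [-2.6, 0.4, 6.3]
opening: 0.159
grasp_force: 61.7
t: 31.3
eef_pos: [0.5486, -0.293, 0.1161]
eef_rot: [0.797, 0.604, -0.0, -0.0]
contact_force: [-1.1, 0.9, 1.0]
opening: 0.156
grasp_force: 61.1
```

```bash
python3 -m creep '{"jaw":[0,0,0],"linear":[[0,0.02,-0.005],[0,0.02,0],[0,0.02,0]],"twist":[0,0,0]}'
python3 -m creep '{"jaw":[0.2,0.3,0.45,0.45],"linear":[[0,0,0],[0,0,0],[0,0,0],[0,0,0]],"twist":[0,0,0,0]}'
python3 -m creep '{"jaw":[0.45,0.45,0.45,0.45],"linear":[[0,0,-0.1],[0,0,-0.4],[0,0,-0.9],[0,0,-1]],"twist":[0,0,0,0]}'
python3 -m creep '{"jaw":[0.45,0.45,0.45,0.45],"linear":[[-0.4,0,-0.2],[-0.8,0,-0.2],[-0.9,0,-0.2],[-0.9,0,-0.2]],"twist":[0,0,0,0]}'
python3 - <<'E'
from h import *
b=shot("top",None);a=shot("scene",None)
cv2.imwrite("pics/s3.png",np.hstack([cv2.resize(b[90:290,150:380],(400,348)),cv2.resize(a[130:330,150:380],(400,348))]))
rs=[]
for q in("grip","hook_rod","basket"):
    rs=[]
    for c in("scene","top"):
        r=robot.spot_point(c,q)
        if r: rs.append(ray(c,r[0]["at"]))
    if len(rs)==2: print(q,*tri(rs))
go()
E
```

```text
t: 31.68
eef_pos: [0.5511, -0.2938, 0.1161]
eef_rot: [0.797, 0.604, 0.0, 0.0]
contact_force: [1.0, -0.0, -0.6]
opening: 0.152
grasp_force: 61.0
t: 32.17
eef_pos: [0.5505, -0.2935, 0.1159]
eef_rot: [0.797, 0.604, -0.0, -0.0]
contact_force: [0.5, 0.5, -0.4]
opening: 0.448
grasp_force: 0.0
t: 32.67
eef_pos: [0.5527, -0.295, 0.2206]
eef_rot: [0.797, 0.604, 0.001, 0.004]
contact_force: [0.9, -0.2, -0.2]
opening: 0.445
grasp_force: 0.0
t: 33.17
eef_pos: [0.5258, -0.3801, 0.2353]
eef_rot: [0.797, 0.604, 0.0, -0.001]
contact_force: [0.2, -0.1, 0.4]
opening: 0.452
grasp_force: 0.0
grip [ 0.5908 -0.3081  0.1517] [np.float64(49.18152816997807), np.float64(49.18152816997815)]
basket [ 0.5576  0.1106 -0.0053] [np.float64(5.391890226309091), np.float64(5.391890226308971)]
t 33.575 tcp [ 0.5266 -0.3795  0.2359] yawx 74.4 F [ 0.6 -0.6 -0.3] op 0.45
```

View pics/s3.png

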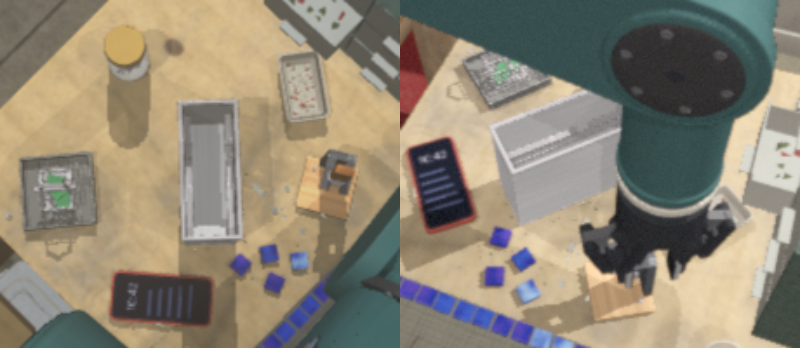

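The top view shows the basket upright and centred in the tray (58,190), and the rod back in its fork (340,172). The jar, frit and phone are where they were. Handing in.

```bash
python3 -c "
from station import robot
print(robot.job_done())"
```

```text
the job is handed in; nothing more can be done
None
```

The job is handed in (verdict not shown): the basket stands upright in the tray and the rod hangs in its rest after about 34 s, but an early drag tilted the basket and pressed it on the rails with roughly 10 N before I switched to gentle probing, and I viewed 13 pictures, over the limit of 10.

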